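# Tip a medallion blank out of its tray and rack it

## Robot

A 7-joint arm with a two-finger parallel gripper is mounted at the origin on the work surface. World frame = base frame: x ahead of the robot, y to its left, z up, the work surface at z = 0. Lengths are in m, angles in rad, forces in N, time in s.
With the tool pointing down it reaches from about 0.425 to 0.925 m from the base axis. Payload 6.8 kg.
Tool frame: the origin (TCP) lies on the mounting face of the last link; the fingertips stand 182 mm ahead of it and the grasp point (between the pads) lies 163 mm ahead of it; z points along the fingers, y is the line along which they close (so a half turn about z gives the same grasp; the last joint's range is limited). The gripper opens to 88 mm and grips with 3 to 60 N. Pads are 20 mm wide; open, the fingers measure 115 mm over their backs; the gripper's body (75 mm by 178 mm) begins 61 mm behind the grasp point.
Start: joints at [1.198, 0.477, 0.022, 1.555, -0.011, 1.109, -0.083], TCP at [0.177, -0.651, 0.405] pointing down, gripper open.
Joint ranges: [-2.96, 2.96], [-0.34, 2.1], [-1.41, 1.46], [0.24, 2.44], [-1.37, 4.51], [0.17, 1.92], [-2.96, 2.96]. Speed limits (rad/s): [2.39, 2.39, 3.14, 3.14, 3.14, 3.14, 3.14].

## Interface

Orientations are given as a unit quaternion [w, x, y, z].
In Python, from rig import status, eyes, arm, finder gives the robot as it stands. The module is installed in compiled form; this text tells all that it offers.
- The arm moves only by the tool servo_tool, never from a script. Its argument "series" is a list of rows, each an object with "dp": the shift along the tool's x, y, z in units of 1 m (1.0 is 1 m), a list of three; "angular": the turn, a rotation vector about the tool's x, y, z in units of 60 degrees (1.0 is 60 degrees), a list of three. A call has 1 to 8 rows; each row is the pose to reach, as a shift and turn from the pose commanded when the call began, along the tool's axes at that moment; what a row does not reach only later rows make up. A row lasts 1/8 s, in which the tool goes at most 62.5 mm and 10.7 degrees, less where a joint would pass 70% of its speed; a pose out of reach is approached as far as the arm can. A call with a number of a shift or a turn outside -1 to 1 is refused whole. A call with a gripper value outside its range is refused whole. "gripper" is the closure, from -1 (fully open) to 1 (shut), set as the call begins (left out, the last holds). The fingers move at their own pace and stop on an object; "squeeze" is the grip in N (left out, the last holds). Time passes only in rows, so rows that repeat a pose let the fingers close. It gives the time, the measured TCP pose, the force, the opening and the grip force at its end, in the units of the state.
- status.sense(): the state, without advancing time (a new reading comes with each control period).
- eyes.grab_frame(name): name is "scene" or "top" or "wrist"; returns (picture, depth): 480x640x3 uint8, red, green, blue; 480x640 float32, m along the optical axis (not along the pixel's ray), 0 where there is no reading.
- eyes.camera_params(name): a dict with "fx", "fy", "cx", "cy" (pixels), "dist_coeffs" ([k1, k2, p1, p2, k3] as OpenCV has them; the pictures are not rectified), "R" (3x3) and "t" (3): a world point X has camera coordinates R X + t; the wrist camera has in their place "mount" (4x4, takes a point from camera to tool coordinates, whose origin is the TCP and whose axes are the flange's). Camera axes: x right, y down, z forward; pixel columns grow to the right and rows downward; lengths in m; the calibration is good to about 2 mm. A picture is of the moment at which its call begins: read the wrist's pose just before it. camera_params takes no time and is no camera call.
- arm.finish_job(): hands the job in; it is judged then, once.
Trained networks look in the newest picture that a camera, given by its name, has taken for a name from the list of things; names that differ only in an ending like _2 or _b are one class to them, and where a whole thing is asked for, a point or a joint stands for the part that bears it (a point fixed in the world has none). Each returns a list of dicts, best first, with "confidence" (0 to 1); they miss things now and then, are a little off and sometimes report something else, mostly with a low value. They report only what shows in the picture. A call takes as long as a camera call.
- finder.masks_of(camera, target): "pixels" (480x640 bool, what is visible of it) and "pixel" ([column, row] in pixels, amid what is visible of it).
The state is a dict: "time": time; "joint_pos": joint angles; "qvel": joint speeds; "joint_torque": joint torques, N m; "tool_pos": TCP position; "eef_rot": TCP orientation; "ft_force": force on the tool from outside, world axes, zero at the start; "moment": the same for the moment, N m; "grip_width": finger opening in m; "grip_force": force on a finger pad.
Only numpy, scipy, OpenCV 4.12 (cv2) and the standard library are available. Lean on these libraries where they do the work, as an engineer would, in place of code of your own. Each camera call takes 0.05 s, during which the arm holds its last target. There are 200 camera calls.

## Task

Press on the edge of the big round medallion blank that lies flat in the green tray, over the hollow, so that it tips up against the pocket wall and stays leaning there on its own with its other edge raised. Then grip the raised edge, lift the blank out and stand it on edge in the one empty slot of the wire rack, keeping hold of it until it rests on the rack's two rails. Do not shift the two small discs in the rack, the glue bottle or the jar.

Things in the scene. Friction and masses are not known exactly. Their poses are not given: they have to be found in the camera images.
- blank: The medallion blank: a plain flat solid aluminium-coloured disc, 90 mm diameter, 8 mm thick, 70 to 140 g, loose. Origin at its centre, z axis along the disc's axis. It starts flat in the tray's pocket, its top face flush with the tray's rim, so it cannot be gripped there.
- tray: Pale green press-to-tip tray, fixed, 58 mm high, x from -62 to +56 mm, 110 mm wide. Origin on the table under the fulcrum edge. On the -x side a level shelf 50 mm high in a half-round pocket (radius 47 mm about x = -4 mm, wall up to 58 mm). The blank lies on it centred at x = -4 mm; nearly half of it juts over the deep hollow on the +x side.
- tray_fulcrum (a point): Middle of the straight level edge, 50 mm high, where shelf meets hollow; the edge runs along the tray's y. From it the hollow's near face falls at 60 degrees to horizontal. The tipped blank rests on that face (its axis about 1.05 rad from vertical), staying when let go, with about 42 mm of its diameter clear above the fulcrum towards -x, top about 90 mm high.
- tray_press (a point): Point in the hollow, x = +30 mm, 28 mm high: pressing the blank down to here from above with closed fingertips, then rising, tips it fully; pressed much less it falls back flat. The hollow is open above, 94 mm wide in y, walls 58 mm high, far wall at x = 48 mm, narrowing below to a toe at x = 24 to 33 mm, 8 to 13 mm high. Axes as the tray's.
- rack: Wire rack, fixed, 190 mm (x) by 90 mm (y). Origin on the table at its centre. Two rails along x at y = +-26 mm, tops 18 mm high. Three slots at x = -58, 0, +58 mm, each between two wire hoops across the rack (68 mm wide, 60.5 mm high), 18 mm clear between. A disc in a slot has its axis along the rack's x; the blank's centre is then 55 mm above the table at y = 0, its top 100 mm high.
- felt: Flat grey felt strip 14 x 36 x 2 mm on the rack's base plate, 3 mm above the table, in the middle of the one empty slot, where the blank is to stand (it does not touch the blank). Origin at the strip's underside centre, axes as the rack's.
- small_a: Smaller aluminium-coloured disc, 70 mm diameter, 10 mm thick, standing loose on edge in one of the rack's other slots, top 78 mm high. Origin at its centre, x along its axis. Leave alone.
- small_b: A second small disc like small_a, in the remaining slot. Leave alone.
- glue: Upright glue bottle, 48 mm diameter, 140 mm high, loose, standing between the tray and the rack. Origin at its underside centre. Leave alone.
- jar: Upright lidded jar, 60 mm diameter, 60 mm high, loose, beyond the work. Origin at its underside centre. Leave alone.

How it is judged:
By the outcome, as a careful person would: the job done as asked, in the order asked, and still so for the second after the job is handed in, with the robot touching nothing.
It also fails if it takes over 61 s, if anything falls off the work surface, if the arm or the gripper's body presses on something with over 40 N, if the wrist force passes 120 N, or if a joint passes its speed limit or range.

## Working session

There is one attempt and no reset: what is moved stays moved. The work goes in short steps, Python scripts to look and compute and a tool call to move; the robot and the scene stay as the last step left them, time stands still between calls to the robot, and variables do not carry over. Pictures are saved under pics/ and viewed, at most 10 in all, crops included, and the job is handed in when it is done.

Besides the shell and the picture viewer there is one more tool, called after "Call:" as a command line: name --argument value ..., lists and objects as JSON in quotes. servo_tool: Moves the arm, as the interface text tells. Its arguments: {"type":"object","properties":{"series":{"type":"array","items":{"type":"object","properties":{"dp":{"type":"array","items":{"type":"number","minimum":-1,"maximum":1}},"angular":{"type":"array","items":{"type":"number","minimum":-1,"maximum":1}}}}},"gripper":{"type":"number"},"squeeze":{"type":"number"}},"required":["series"]}

```bash
mkdir -p pics
cat > h.py <<'E'
import numpy as np, cv2
from rig import status, eyes, arm, finder
from scipy.spatial.transform import Rotation as Rn
def q2R(q): return Rn.from_quat([q[1],q[2],q[3],q[0]]).as_matrix()
def extr(name,st=None):
    p=eyes.camera_params(name)
    if name=='wrist':
        M=np.array(p['mount']); T=np.eye(4); T[:3,:3]=q2R(st['eef_rot']); T[:3,3]=st['tool_pos']
        W=T@M; return p,W[:3,:3],W[:3,3]
    R=np.array(p['R']); return p,R.T,-R.T@np.array(p['t'])
def cloud(name,depth,mask,st=None):
    p,R,t=extr(name,st)
    K=np.array([[p['fx'],0,p['cx']],[0,p['fy'],p['cy']],[0,0,1.]])
    v,u=np.nonzero(mask&(depth>0)); z=depth[v,u]
    n=cv2.undistortPoints(np.c_[u,v].astype(float).reshape(-1,1,2),K,np.array(p['dist_coeffs'])).reshape(-1,2)
    return np.c_[n*z[:,None],z]@R.T+t
E
python3 - <<'E'
from h import *
s=status.sense();print({k:np.round(v,3) for k,v in s.items()})
for c in ['scene','top']:
    im,d=eyes.grab_frame(c); cv2.imwrite(f'pics/{c}0.png',im[:,:,::-1])
    for n in ['blank','tray','rack','felt','small_a','glue','jar']:
        for m in finder.masks_of(c,n)[:3]:
            P=cloud(c,d,m['pixels'])
            print(c,n,round(m['confidence'],2),np.round(m['pixel']),len(P),np.round(np.percentile(P,[2,50,98],axis=0),3).tolist() if len(P) else '')
E
```

```text
{'time': np.float64(0.0), 'joint_pos': array([ 1.198,  0.478,  0.022,  1.556, -0.011,  1.109, -0.083]), 'qvel': array([ 0.001, -0.   ,  0.002,  0.   ,  0.   ,  0.001, -0.   ]), 'joint_torque': array([-1.0000e-03, -5.8285e+01,  1.5340e+00, -2.7261e+01, -5.5000e-02,
        1.7000e-02,  0.0000e+00]), 'tool_pos': array([ 0.177, -0.651,  0.404]), 'eef_rot': array([-0.001,  0.991,  0.132, -0.   ]), 'ft_force': array([0.643, 0.511, 0.949]), 'moment': array([ 0.018, -0.048, -0.035]), 'grip_force': np.float64(0.0), 'grip_width': np.float64(0.088)}
scene blank 0.82 [265. 168.] 1176 [[0.514, -0.249, 0.052], [0.557, -0.204, 0.058], [0.597, -0.163, 0.061]]
scene tray 0.69 [263. 183.] 2346 [[0.505, -0.265, 0.001], [0.58, -0.162, 0.04], [0.619, -0.147, 0.06]]
scene rack 0.86 [423. 340.] 5175 [[0.492, 0.193, 0.0], [0.589, 0.264, 0.006], [0.675, 0.323, 0.062]]
scene felt 0.46 [460. 326.] 153 [[0.518, 0.263, 0.003], [0.528, 0.279, 0.006], [0.538, 0.293, 0.008]]
scene small_a 0.97 [431. 323.] 728 [[0.574, 0.231, 0.011], [0.587, 0.26, 0.06], [0.599, 0.289, 0.079]]
scene small_a 0.83 [402. 338.] 644 [[0
[... 481 characters left out ...]
]
top tray 0.18 [172. 282.] 167 [[0.516, 0.263, -0.0], [0.526, 0.278, 0.004], [0.536, 0.294, 0.008]]
top tray 0.16 [326. 238.] 793 [[0.564, -0.021, 0.02], [0.579, -0.0, 0.094], [0.607, 0.022, 0.141]]
top rack 0.66 [187. 257.] 4619 [[0.489, 0.193, -0.002], [0.57, 0.254, 0.004], [0.67, 0.318, 0.061]]
top felt 0.5 [170. 283.] 124 [[0.516, 0.263, -0.0], [0.525, 0.278, 0.004], [0.534, 0.294, 0.008]]
top small_a 0.69 [193. 217.] 345 [[0.618, 0.202, 0.028], [0.63, 0.229, 0.067], [0.645, 0.262, 0.079]]
top glue 0.72 [326. 242.] 734 [[0.564, -0.02, 0.028], [0.578, -0.0, 0.095], [0.601, 0.02, 0.141]]
top jar 0.72 [346. 162.] 1022 [[0.711, -0.061, 0.008], [0.731, -0.034, 0.058], [0.761, -0.008, 0.063]]
```

View pics/top0.png

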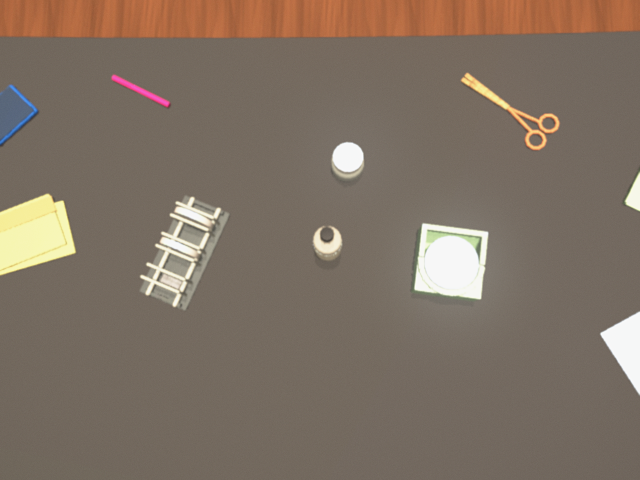

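View pics/scene0.png

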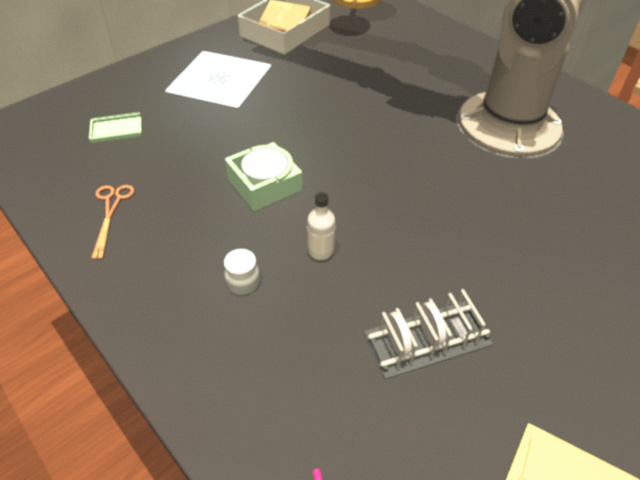

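Run:
```python
from h import *
p=eyes.camera_params('wrist');print(np.round(p['mount'],3).tolist(),p['fx'],p['cx'],p['cy'])
s=status.sense();R=q2R(s['eef_rot'])
for t in [(0.50,-0.21,0.42)]: print(np.round(R.T@(np.array(t)-s['tool_pos']),3))
print(np.round(R,3))
```

```text
[[0.0, -0.955, -0.297, 0.084], [1.0, 0.0, -0.001, -0.0], [0.001, -0.297, 0.955, 0.02], [0.0, 0.0, 0.0, 1.0]] 336.70302748295984 318.8000855274875 235.57638424892423
[ 0.428 -0.341 -0.015]
[[ 0.965  0.262  0.   ]
 [ 0.262 -0.965 -0.   ]
 [ 0.     0.    -1.   ]]
```

Call:
servo_tool --series '[{"dp": [0.477,-0.333,0],"angular": [0,0,-1]},{"dp": [0.477,-0.333,0],"angular": [0,0,-1]},{"dp": [0.477,-0.333,0],"angular": [0,0,-1]},{"dp": [0.477,-0.333,0],"angular": [0,0,-1]},{"dp": [0.477,-0.333,0],"angular": [0,0,-1]},{"dp": [0.477,-0.333,0],"angular": [0,0,-1]},{"dp": [0.477,-0.333,0],"angular": [0,0,-1]},{"dp": [0.477,-0.333,0],"angular": [0,0,-1]}]' --gripper 1 --squeeze 20

```text
time: 1.8
tool_pos: [0.4984, -0.2665, 0.405]
eef_rot: [0.0, 0.793, 0.61, 0.0]
ft_force: [1.4, 0.2, -1.3]
grip_width: 0.011
grip_force: 0.0
```

Call:
servo_tool --series '[{"dp": [0.073,0.034,0],"angular": [0,0,-0.25]},{"dp": [0.073,0.034,0],"angular": [0,0,-0.25]},{"dp": [0.073,0.034,0],"angular": [0,0,-0.25]},{"dp": [0.073,0.034,0],"angular": [0,0,-0.25]}]'

```text
time: 2.3
tool_pos: [0.5479, -0.2083, 0.4044]
eef_rot: [0.0, 0.708, 0.706, -0.001]
ft_force: [-1.0, -0.5, 0.0]
grip_width: 0.0004
grip_force: 0.0
```

Run:
```python
from h import *
s=status.sense();print(np.round(s['joint_pos'],3),np.round(s['tool_pos'],4),np.round(s['eef_rot'],3))
im,d=eyes.grab_frame('wrist'); cv2.imwrite('pics/w1.png',im[:,:,::-1])
np.savez('w1.npz',d=d,im=im)
A=None
for n in ['blank','tray']:
    m=finder.masks_of('wrist',n)[0]
    P=cloud('wrist',d,m['pixels'],s); print(n,m['confidence'],len(P))
    P=P[(P[:,2]>0.052)&(P[:,2]<.066)]; print(np.median(P,0))
    if n=='blank':
        c,r=cv2.minEnclosingCircle(P[:,:2].astype(np.float32)); print('circ',c,r); B=P
    else: A=P
print(cv2.minAreaRect(np.vstack([A,B])[:,:2].astype(np.float32)))
for q in [.5,99.5]: print(np.percentile(np.vstack([A,B]),q,axis=0))
```

```text
[ 0.608  0.369 -0.448  1.75   0.181  1.065  0.096] [ 0.5479 -0.2083  0.4044] [ 0.     0.708  0.706 -0.001]
blank 0.87 6286
[ 0.55512495 -0.20395084  0.05789148]
circ (0.5541884899139404, -0.20646154880523682) 0.04596710950136185
tray 0.56 6017
[ 0.57043025 -0.20076245  0.05780115]
((0.5575647354125977, -0.20583175122737885), (0.11080113798379898, 0.11479032039642334), 82.09584045410156)
[ 0.50223671 -0.26390327  0.05295045]
[ 0.61840929 -0.15223615  0.05966069]
```

View pics/w1.png

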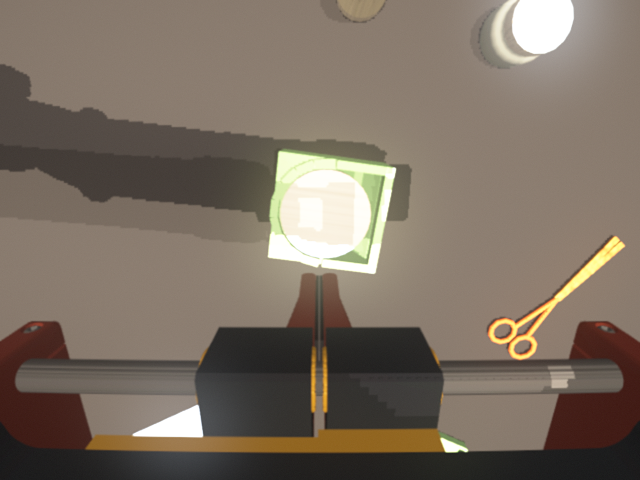

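Run:
```python
from h import *
s=status.sense();print(s['time'],np.round(s['tool_pos'],4),np.round(s['eef_rot'],4))
f=np.load('w1.npz');P=cloud('wrist',f['d'],f['d']>0,s)
c=np.array([.556,-.206]);k=(abs(P[:,2]-.058)<.004)&(np.linalg.norm(P[:,:2]-c,axis=1)<.09)
P=P[k]
def side(ang):
    a=np.radians(ang);u=np.array([np.cos(a),np.sin(a)]);v=np.array([-u[1],u[0]])
    return (P[:,:2]-c)@u,(P[:,:2]-c)@v,u,v
def w(ang):
    x,y,_,_=side(ang); return [np.percentile(x,.3),np.percentile(x,99.7),np.percentile(y,.3),np.percentile(y,99.7)]
best=min(np.arange(-14,0,.25),key=lambda a:(lambda q:(q[1]-q[0])+(q[3]-q[2]))(w(a)))
q=w(best);_,_,u,v=side(best);print(best,np.round(q,4))
cen=c+u*(q[0]+q[1])/2+v*(q[2]+q[3])/2;print('fulcrum',cen+u*.003)
```

```text
2.45 [ 0.5481 -0.2079  0.4046] [ 1.000e-04  7.074e-01  7.068e-01 -5.000e-04]
-8.75 [-0.0544  0.0591 -0.0536  0.056 ]
fulcrum [ 0.56148537 -0.20565478]
```

Call:
servo_tool --series '[{"dp": [-0.003,0.041,0.05],"angular": [0,0,0.14]},{"dp": [-0.003,0.041,0.09],"angular": [0,0,0.14]},{"dp": [-0.003,0.041,0.13],"angular": [0,0,0.14]},{"dp": [-0.003,0.041,0.13],"angular": [0,0,0.14]},{"dp": [-0.003,0.041,0.13],"angular": [0,0,0.14]}]'

```text
time: 3.08
tool_pos: [0.5904, -0.2096, 0.2762]
eef_rot: [0.001, 0.756, 0.654, 0.0]
ft_force: [1.0, -0.1, 0.1]
grip_width: 0.0007
grip_force: 0.0
```

```bash
cat >> h.py <<'E'
def go(target,yaw,tilt=0):
    """print tool-frame move to TCP target; tool y horizontally at yaw, tool z tilted by tilt toward +y-dir"""
    s=status.sense();R=q2R(s['eef_rot'])
    c,sn=np.cos(yaw),np.sin(yaw);h=np.array([c,sn,0]);k=np.array([0,0,1.])
    z=np.sin(tilt)*h-np.cos(tilt)*k; y=np.cos(tilt)*h+np.sin(tilt)*k; x=np.cross(y,z)
    D=R.T@np.c_[x,y,z]
    print(s['time'],'pos',np.round(s['tool_pos'],4),'q',np.round(s['joint_pos'],2),'F',np.round(s['ft_force'],1),'gw',s['grip_width'])
    print('dp',np.round(R.T@(np.array(target)-s['tool_pos']),4),'ang',np.round(Rn.from_matrix(D).as_rotvec()/np.radians(60),3))
E
python3 -c "
from h import *
go([.5887,-.211,.210],-.147)"
```

```text
3.075 pos [ 0.5904 -0.2096  0.2762] q [ 0.52  0.57 -0.38  1.76  0.27  0.86 -0.12] F [ 1.  -0.1  0.1] gw 0.0006907695595412148
dp [-0.0016 -0.0016  0.0662] ang [0.002 0.    0.002]
```

Call:
servo_tool --series '[{"dp": [-0.002,-0.002,0.015]},{"dp": [-0.002,-0.002,0.024]},{"dp": [-0.002,-0.002,0.033]},{"dp": [-0.002,-0.002,0.042]},{"dp": [-0.002,-0.002,0.051]},{"dp": [-0.002,-0.002,0.06]},{"dp": [-0.002,-0.002,0.067]},{"dp": [-0.002,-0.002,0.067]}]'

```text
invalid input at $.series[0]: expected keys dp, angular
```

Call:
servo_tool --series '[{"dp": [0,0,0]},{"dp": [0,0,0]}]'

```text
invalid input at $.series[0]: expected keys dp, angular
```

Call:
servo_tool --series '[{"dp": [-0.002,-0.002,0.015],"angular": [0,0,0]},{"dp": [-0.002,-0.002,0.024],"angular": [0,0,0]},{"dp": [-0.002,-0.002,0.033],"angular": [0,0,0]},{"dp": [-0.002,-0.002,0.042],"angular": [0,0,0]},{"dp": [-0.002,-0.002,0.051],"angular": [0,0,0]},{"dp": [-0.002,-0.002,0.06],"angular": [0,0,0]},{"dp": [-0.002,-0.002,0.067],"angular": [0,0,0]},{"dp": [-0.002,-0.002,0.067],"angular": [0,0,0]}]'

```text
time: 4.08
tool_pos: [0.5883, -0.2107, 0.2076]
eef_rot: [0.0, 0.756, 0.655, 0.001]
ft_force: [2.5, 0.0, 0.5]
grip_width: 0.0005
grip_force: 0.8
```

Call:
servo_tool --series '[{"dp": [0,0,0],"angular": [0,0,0]},{"dp": [0,0,0],"angular": [0,0,0]}]'

```text
time: 4.32
tool_pos: [0.5881, -0.2106, 0.2078]
eef_rot: [0.0, 0.756, 0.655, 0.0]
ft_force: [2.9, -0.6, -0.4]
grip_width: 0.0005
grip_force: 1.1
```

Call:
servo_tool --series '[{"dp": [0,0,-0.015],"angular": [0,0,0]},{"dp": [0,0,-0.035],"angular": [0,0,0]},{"dp": [0,0,-0.07],"angular": [0,0,0]},{"dp": [0,0,-0.12],"angular": [0,0,0]},{"dp": [0,0,-0.16],"angular": [0,0,0]},{"dp": [0,0,-0.16],"angular": [0,0,0]},{"dp": [0,0,-0.16],"angular": [0,0,0]}]'

```text
time: 5.2
tool_pos: [0.5872, -0.2107, 0.3679]
eef_rot: [-0.0, 0.756, 0.654, -0.0]
ft_force: [0.1, 0.1, -0.2]
grip_width: 0.0005
grip_force: 0.0
```

```bash
python3 - <<'E'
from h import *
s=status.sense()
yaw=-.147;u=np.array([np.cos(yaw),np.sin(yaw),0]);v=np.array([-u[1],u[0],0]);F=np.array([.559,-.2065,0])
ims=[]
for c in ['wrist','top']:
    im,d=eyes.grab_frame(c); ims.append(im[:,:,::-1])
    ms=finder.masks_of(c,'blank')
    if not ms: print('none');continue
    m=ms[0];P=cloud(c,d,m['pixels'],s)-F
    L=np.c_[P@u,P@v,P[:,2]];print(c,m['confidence'],m['pixel'],len(L)); print(np.round(np.percentile(L,[1,5,25,50,75,95,99],axis=0),4))
    md=np.median(L,0);K=L[np.linalg.norm(L-md,axis=1)<.03];n=np.linalg.svd(K-K.mean(0))[2][2] if len(K)<4000 else np.linalg.svd((K-K.mean(0))[::3])[2][2];print('normal(tray)',np.round(n,3),'mean',np.round(K.mean(0),4))
cv2.imwrite('pics/w2.png',ims[0])
E
python3 -c "
from h import *
go([.5887,-.211,.210],-.147)"
```

```text
wrist 0.62 [287.9, 226.4] 4960
[[-0.0198 -0.0412  0.0157]
 [-0.0162 -0.0344  0.0225]
 [-0.0069 -0.0147  0.0425]
 [ 0.0026  0.0037  0.0602]
 [ 0.0132  0.0217  0.0759]
 [ 0.0249  0.0386  0.0869]
 [ 0.0289  0.0435  0.0889]]
normal(tray) [-0.865 -0.01  -0.501] mean [0.002  0.0044 0.062 ]
top 0.64 [442.3, 255.6] 595
[[-0.0216 -0.0132  0.0135]
 [-0.0188 -0.0083  0.0187]
 [-0.0088  0.0036  0.0385]
 [ 0.0024  0.0141  0.0582]
 [ 0.0143  0.0255  0.0752]
 [ 0.0255  0.0375  0.0859]
 [ 0.0287  0.0415  0.0887]]
normal(tray) [-0.842 -0.043 -0.538] mean [0.0002 0.0175 0.0609]
5.4 pos [ 0.5873 -0.2106  0.3665] q [ 0.55  0.46 -0.41  1.7   0.21  1.03 -0.08] F [ 1.  -0.1 -0.4] gw 2.98973481155876e-05
dp [-0.0002  0.0018  0.1564] ang [-0.002 -0.     0.003]
```

View pics/w2.png

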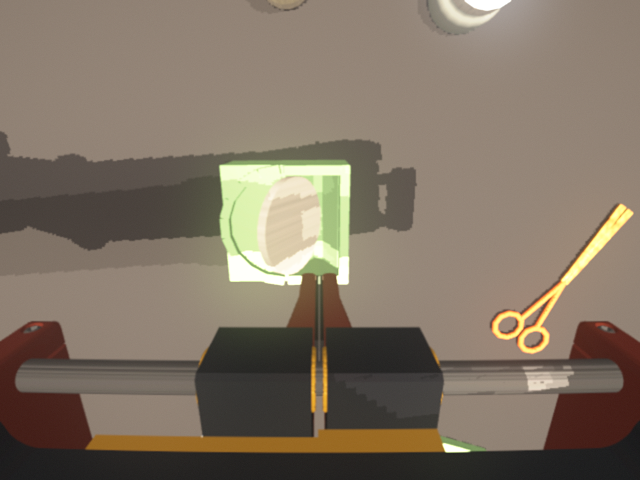

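```bash
python3 -c "
from h import *
go([.4250,-.1856,.2928],-.147,.5236)"
```

```text
5.4 pos [ 0.5873 -0.2106  0.3665] q [ 0.55  0.46 -0.41  1.7   0.21  1.03 -0.08] F [ 1.  -0.1 -0.4] gw 2.98973481155876e-05
dp [ 0.0015 -0.1641  0.074 ] ang [-0.502 -0.001  0.003]
```

Call:
servo_tool --series '[{"dp": [0.001,-0.06,0.01],"angular": [-0.17,0,0]},{"dp": [0.001,-0.12,0.03],"angular": [-0.34,0,0]},{"dp": [0.0015,-0.164,0.06],"angular": [-0.502,0,0.003]},{"dp": [0.0015,-0.164,0.074],"angular": [-0.502,0,0.003]},{"dp": [0.0015,-0.164,0.074],"angular": [-0.502,0,0.003]},{"dp": [0.0015,-0.164,0.074],"angular": [-0.502,0,0.003]}]' --gripper 0.5

```text
time: 6.15
tool_pos: [0.4248, -0.1858, 0.2927]
eef_rot: [0.195, 0.731, 0.631, 0.17]
ft_force: [-0.1, 0.4, 0.4]
grip_width: 0.0219
grip_force: 0.0
```

```bash
python3 -c "
from h import *
go([.4646,-.1915,.2235],-.147,.5236)"
```

```text
6.15 pos [ 0.4248 -0.1858  0.2927] q [ 0.98  0.3  -0.76  2.28  0.86  0.17 -0.66] F [-0.1  0.4  0.4] gw 0.021860701510573004
dp [0.0001 0.0003 0.08  ] ang [-0.    -0.002 -0.001]
```

Call:
servo_tool --series '[{"dp": [0,0,0.02],"angular": [0,0,0]},{"dp": [0,0,0.035],"angular": [0,0,0]},{"dp": [0,0,0.05],"angular": [0,0,0]},{"dp": [0,0,0.06],"angular": [0,0,0]},{"dp": [0,0,0.07],"angular": [0,0,0]},{"dp": [0,0,0.08],"angular": [0,0,0]},{"dp": [0,0,0.08],"angular": [0,0,0]},{"dp": [0,0,0.08],"angular": [0,0,0]}]'

```text
time: 7.15
tool_pos: [0.4656, -0.1915, 0.2247]
eef_rot: [0.196, 0.731, 0.631, 0.17]
ft_force: [0.1, 0.4, 0.0]
grip_width: 0.0221
grip_force: 0.0
```

Run:
```python
from h import *
go([.4646,-.1915,.2235],-.147,.5236)
im,d=eyes.grab_frame('wrist');cv2.imwrite('pics/w3.png',im[:,:,::-1])
```

```text
7.15 pos [ 0.4656 -0.1915  0.2247] q [ 0.89  0.51 -0.71  2.24  1.72  0.23 -1.48] F [0.1 0.4 0. ] gw 0.022089900664625326
dp [-0.0002 -0.0015  0.0005] ang [ 0.002 -0.001  0.   ]
```

View pics/w3.png

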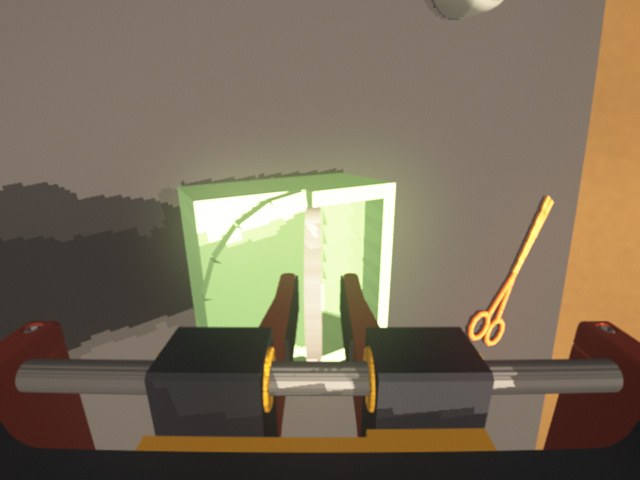

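Call:
servo_tool --series '[{"dp": [0,-0.002,0.0005],"angular": [0,0,0]},{"dp": [0,-0.002,0.0005],"angular": [0,0,0]},{"dp": [0,-0.002,0.0005],"angular": [0,0,0]},{"dp": [0,-0.002,0.0005],"angular": [0,0,0]},{"dp": [0,-0.002,0.0005],"angular": [0,0,0]},{"dp": [0,-0.002,0.0005],"angular": [0,0,0]}]' --gripper 1 --squeeze 30

```text
time: 7.95
tool_pos: [0.4638, -0.1913, 0.2231]
eef_rot: [0.197, 0.731, 0.631, 0.17]
ft_force: [-4.2, 0.5, 4.3]
grip_width: 0.0079
grip_force: 30.0
```

Call:
servo_tool --series '[{"dp": [0,0,-0.012],"angular": [0,0,0]},{"dp": [0,0.004,-0.026],"angular": [0,0,0]},{"dp": [0,0.014,-0.042],"angular": [0,0,0]},{"dp": [0,0.026,-0.062],"angular": [0,0,0]},{"dp": [0,0.04,-0.086],"angular": [0,0,0]},{"dp": [0,0.054,-0.11],"angular": [0,0,0]},{"dp": [0,0.07,-0.135],"angular": [0,0,0]},{"dp": [0,0.07,-0.135],"angular": [0,0,0]}]'

```text
time: 8.95
tool_pos: [0.4574, -0.1909, 0.3765]
eef_rot: [0.198, 0.731, 0.63, 0.171]
ft_force: [-0.7, -0.2, -0.3]
grip_width: 0.0077
grip_force: 30.0
```

Run:
```python
from h import *
go([.50,-.19,.42],-.147,0)
for c in ['top','scene']:
    im,d=eyes.grab_frame(c)
    ctr=[]
    m=finder.masks_of(c,'rack')[0];P=cloud(c,d,m['pixels']);Q=P[P[:,2]<.01]
    print(c,'rack',m['confidence'],cv2.minAreaRect(Q[:,:2].astype(np.float32)))
    for n in ['felt','small_a','blank']:
        for m in finder.masks_of(c,n)[:2]:
            P=cloud(c,d,m['pixels']); 
            T=P[P[:,2]>P[:,2].max()-.02] if n!='felt' else P
            print(n,round(m['confidence'],2),np.round(np.median(T,0),4),np.round((np.percentile(T,2,axis=0)+np.percentile(T,98,axis=0))/2,4))
```

```text
8.95 pos [ 0.4574 -0.1909  0.3765] q [ 1.36  0.33 -1.22  2.13  0.66  0.43 -0.44] F [-0.7 -0.2 -0.3] gw 0.007730471962775839
dp [ 0.0072  0.0582 -0.0163] ang [ 0.505 -0.    -0.001]
top rack 0.71 ((0.5813062787055969, 0.25860828161239624), (0.09719031304121017, 0.193084254860878), 67.05306243896484)
felt 0.7 [0.5261 0.2801 0.0039] [0.5261 0.28   0.0039]
small_a 0.83 [0.6316 0.2299 0.073 ] [0.6326 0.2336 0.0705]
small_a 0.72 [0.5793 0.255  0.0727] [0.5808 0.2571 0.0709]
blank 0.69 [ 0.5376 -0.1999  0.3546] [ 0.538  -0.1981  0.3552]
scene rack 0.75 ((0.5736398100852966, 0.2520591616630554), (0.1069161519408226, 0.201825350522995), 67.54248046875)
felt 0.62 [0.5272 0.279  0.0054] [0.5279 0.2786 0.0053]
small_a 0.98 [0.5853 0.2617 0.0726] [0.5837 0.2584 0.0712]
blank 0.82 [ 0.5443 -0.1864  0.2275] [ 0.5449 -0.2049  0.2294]
blank 0.39 [0.6381 0.2399 0.0729] [0.6367 0.2363 0.0703]
```

```bash
python3 -c "
from h import *
go([.496,.206,.42],-.40,0)"
```

```text
9.45 pos [ 0.4568 -0.1901  0.3746] q [ 1.36  0.33 -1.22  2.13  0.66  0.43 -0.44] F [-0.4 -0.3 -1.7] gw 0.007646082548264591
dp [ 0.3977  0.0063 -0.0484] ang [ 0.499 -0.065  0.237]
```

Call:
servo_tool --series '[{"dp": [0.007,0.03,-0.01],"angular": [0.17,0,0]},{"dp": [0.007,0.058,-0.016],"angular": [0.34,0,0]},{"dp": [0.007,0.058,-0.016],"angular": [0.505,0,0]},{"dp": [0.007,0.058,-0.016],"angular": [0.505,0,0]}]'

```text
time: 9.95
tool_pos: [0.5007, -0.1894, 0.4175]
eef_rot: [-0.001, 0.757, 0.654, 0.0]
ft_force: [0.2, 0.5, -0.7]
grip_width: 0.008
grip_force: 30.0
```

```bash
python3 -c "
from h import *
go([.496,.206,.42],-.40,0)"
```

```text
9.95 pos [ 0.5007 -0.1894  0.4175] q [ 1.17  0.49 -1.21  1.82  0.5   1.18 -0.34] F [ 0.2  0.5 -0.7] gw 0.007958791991096309
dp [ 0.3906 -0.0621 -0.0014] ang [-0.002 -0.002  0.243]
```

Call:
servo_tool --series '[{"dp": [0.05,-0.008,0],"angular": [0,0,0.03]},{"dp": [0.1,-0.016,-0.001],"angular": [0,0,0.06]},{"dp": [0.155,-0.025,-0.001],"angular": [0,0,0.1]},{"dp": [0.21,-0.033,-0.001],"angular": [0,0,0.13]},{"dp": [0.265,-0.042,-0.001],"angular": [0,0,0.17]},{"dp": [0.32,-0.051,-0.001],"angular": [0,0,0.2]},{"dp": [0.365,-0.058,-0.001],"angular": [0,0,0.23]},{"dp": [0.39,-0.062,-0.001],"angular": [0,0,0.243]}]'

```text
time: 10.95
tool_pos: [0.494, 0.2077, 0.4192]
eef_rot: [-0.001, 0.833, 0.553, 0.002]
ft_force: [0.4, -0.4, 0.2]
grip_width: 0.0075
grip_force: 30.0
```

Call:
servo_tool --series '[{"dp": [0,0,0],"angular": [0,0,0]},{"dp": [0,0,0],"angular": [0,0,0]},{"dp": [0,0,0],"angular": [0,0,0]},{"dp": [0,0,0],"angular": [0,0,0]}]'

```text
time: 11.45
tool_pos: [0.4954, 0.2041, 0.4193]
eef_rot: [-0.001, 0.834, 0.551, -0.001]
ft_force: [0.1, -0.2, -0.8]
grip_width: 0.008
grip_force: 30.0
```

Run:
```python
from h import *
go([.496,.206,.42],-.40,0)
s=status.sense();im,d=eyes.grab_frame('wrist');cv2.imwrite('pics/w4.png',im[:,:,::-1]);np.savez('w4.npz',d=d,im=im)
for n in ['rack','felt','small_a','blank']:
    for m in finder.masks_of('wrist',n)[:2]:
        P=cloud('wrist',d,m['pixels'],s)
        if not len(P): continue
        if n=='rack': print(cv2.minAreaRect(P[P[:,2]<.01][:,:2].astype(np.float32)))
        T=P[P[:,2]>P[:,2].max()-.02] if n=='small_a' else P
        print(n,round(m['confidence'],2),np.round(m['pixel']),np.round(np.percentile(T,[2,50,98],axis=0),4).tolist())
        if n=='blank': print('tool frame',np.round(np.percentile((P-s['tool_pos'])@q2R(s['eef_rot']),[2,50,98],axis=0),4).tolist())
```

```text
11.45 pos [0.4954 0.2041 0.4193] q [ 0.38  0.46 -1.14  1.82  0.45  1.16 -1.31] F [ 0.1 -0.2 -0.8] gw 0.007967289882661235
dp [ 0.0019 -0.0002 -0.0007] ang [-0.003  0.    -0.003]
((0.5836074352264404, 0.2594068944454193), (0.09025683999061584, 0.1953577995300293), 67.57975006103516)
rack 0.84 [352. 126.] [[0.4923, 0.2016, 0.0015], [0.5661, 0.2659, 0.0039], [0.6669, 0.3235, 0.0611]]
((0.6345198750495911, 0.2450503408908844), (0.012620928697288036, 0.0006415187963284552), 68.62380981445312)
rack 0.29 [440. 128.] [[0.6212, 0.2095, 0.0139], [0.6341, 0.2397, 0.0658], [0.6492, 0.2677, 0.0785]]
felt 0.72 [319. 132.] [[0.5177, 0.2644, 0.0029], [0.5285, 0.2812, 0.0048], [0.539, 0.2976, 0.0064]]
felt 0.55 [571. 304.] [[0.7122, -0.0439, 0.0023], [0.7326, -0.0156, 0.0413], [0.7645, -0.0025, 0.061]]
small_a 0.87 [440. 127.] [[0.6228, 0.2113, 0.0607], [0.6348, 0.239, 0.0729], [0.6488, 0.2641, 0.0787]]
small_a 0.56 [379. 128.] [[0.5692, 0.2331, 0.0606], [0.5819, 0.2608, 0.0737], [0.5956, 0.286, 0.0786]]
blank 0.89 [317. 285.] [[0.4849, 0.1797, 0.2221], [0.5024, 0.2195, 0.2582], [0.5145, 0.2443, 0.2638]]
tool frame [[-0.0262, -0.0031, 0.1555], [0.0169, 0.0006, 0.1611], [0.0435, 0.0047, 0.1972]]
```

View pics/w4.png

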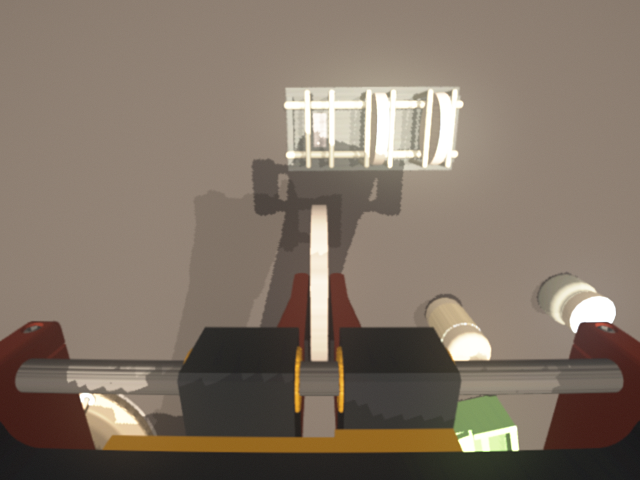

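```bash
python3 -c "
from h import *
go([.5282,.2808,.335],-.395,0)"
```

```text
11.7 pos [0.4952 0.2051 0.4194] q [ 0.38  0.46 -1.14  1.82  0.45  1.16 -1.31] F [-0.2  0.9 -0.4] gw 0.007775334047928799
dp [0.0826 0.001  0.0844] ang [-0.003 -0.    -0.006]
```

Call:
servo_tool --series '[{"dp": [0.03,0,0.01],"angular": [-0.003,0,-0.006]},{"dp": [0.06,0.001,0.03],"angular": [-0.003,0,-0.006]},{"dp": [0.0826,0.001,0.05],"angular": [-0.003,0,-0.006]},{"dp": [0.0826,0.001,0.07],"angular": [-0.003,0,-0.006]},{"dp": [0.0826,0.001,0.084],"angular": [-0.003,0,-0.006]},{"dp": [0.0826,0.001,0.084],"angular": [-0.003,0,-0.006]},{"dp": [0.0826,0.001,0.084],"angular": [-0.003,0,-0.006]},{"dp": [0.0826,0.001,0.084],"angular": [-0.003,0,-0.006]}]'

```text
time: 12.7
tool_pos: [0.5283, 0.2809, 0.3363]
eef_rot: [0.0, 0.832, 0.554, 0.001]
ft_force: [0.2, 1.2, -1.1]
grip_width: 0.0077
grip_force: 30.0
```

Run:
```python
from h import *
go([.5282,.2808,.2555],-.395,0)
s=status.sense();im,d=eyes.grab_frame('wrist');cv2.imwrite('pics/w5.png',im[:,:,::-1])
```

```text
12.7 pos [0.5283 0.2809 0.3363] q [ 0.13  0.64 -1.02  1.76  0.61  1.09 -1.49] F [ 0.2  1.2 -1.1] gw 0.007663730430302405
dp [-0.0002 -0.0001  0.0808] ang [ 0.001 -0.001 -0.   ]
```

View pics/w5.png

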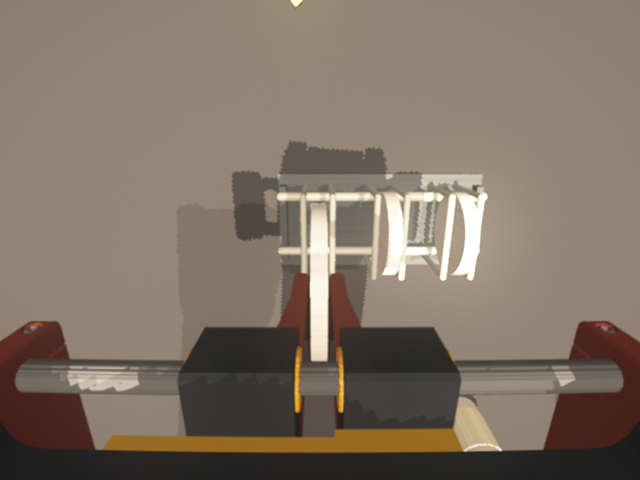

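Call:
servo_tool --series '[{"dp": [0,0,0.015],"angular": [0,0,0]},{"dp": [0,0,0.03],"angular": [0,0,0]},{"dp": [0,0,0.042],"angular": [0,0,0]},{"dp": [0,0,0.053],"angular": [0,0,0]},{"dp": [0,0,0.062],"angular": [0,0,0]},{"dp": [0,0,0.07],"angular": [0,0,0]},{"dp": [0,0,0.076],"angular": [0,0,0]},{"dp": [0,0,0.076],"angular": [0,0,0]}]'

```text
time: 13.75
tool_pos: [0.528, 0.2809, 0.259]
eef_rot: [-0.0, 0.832, 0.555, -0.0]
ft_force: [0.1, -0.3, -1.1]
grip_width: 0.0076
grip_force: 30.0
```

```bash
python3 -c "
from h import *
go([.5282,.2808,.2555],-.395,0)"
```

```text
13.75 pos [0.528  0.2809 0.259 ] q [ 0.08  0.72 -0.94  1.82  0.7   0.98 -1.56] F [ 0.1 -0.3 -1.1] gw 0.007551087615754562
dp [-0.      0.0002  0.0035] ang [-0.  0.  0.]
```

Go down in small steps until contact shows.

Call:
servo_tool --series '[{"dp": [0,0,0.001],"angular": [0,0,0]},{"dp": [0,0,0.002],"angular": [0,0,0]},{"dp": [0,0,0.003],"angular": [0,0,0]},{"dp": [0,0,0.003],"angular": [0,0,0]}]'

```text
time: 14.25
tool_pos: [0.5283, 0.2813, 0.2568]
eef_rot: [-0.0, 0.832, 0.555, 0.001]
ft_force: [0.9, 0.8, 2.3]
grip_width: 0.0073
grip_force: 30.0
```

Call:
servo_tool --series '[{"dp": [0,0,0.001],"angular": [0,0,0]},{"dp": [0,0,0.001],"angular": [0,0,0]}]'

```text
time: 14.5
tool_pos: [0.5283, 0.2816, 0.2566]
eef_rot: [0.0, 0.832, 0.555, 0.001]
ft_force: [-1.0, -1.0, 8.0]
grip_width: 0.008
grip_force: 30.0
```

Call:
servo_tool --series '[{"dp": [0,0,0.001],"angular": [0,0,0]},{"dp": [0,0,0.001],"angular": [0,0,0]},{"dp": [0,0,0.001],"angular": [0,0,0]},{"dp": [0,0,0.001],"angular": [0,0,0]}]' --squeeze 5

```text
time: 15.0
tool_pos: [0.5285, 0.2821, 0.2557]
eef_rot: [-0.001, 0.832, 0.555, 0.002]
ft_force: [-0.1, 1.6, 6.0]
grip_width: 0.0077
grip_force: 5.0
```

Run:
```python
from h import *
go([.5282,.2808,.2555],-.395,0)
s=status.sense();R=q2R(s['eef_rot'])
for c in ['wrist','scene']:
    im,d=eyes.grab_frame(c)
    for m in finder.masks_of(c,'blank')[:2]:
        P=cloud(c,d,m['pixels'],s)
        print(c,m['confidence'],np.round(np.percentile((P-[.5282,.2808,0])@np.c_[R[:,1],R[:,0],[0,0,1]],[1,50,99],axis=0),4).tolist())
```

```text
15.0 pos [0.5285 0.2821 0.2557] q [ 0.08  0.73 -0.94  1.82  0.71  0.97 -1.56] F [-0.1  1.6  6. ] gw 0.007706900658324811
dp [-0.0014  0.0002  0.0002] ang [ 0.001 -0.003  0.001]
wrist 0.61 [[-0.0031, -0.0249, 0.0528], [0.0006, 0.0187, 0.0952], [0.0048, 0.0455, 0.1014]]
wrist 0.35 [[0.1065, -0.0298, 0.0008], [0.1116, 0.0059, 0.0604], [0.1705, 0.0358, 0.0782]]
scene 0.6 [[-0.0039, -0.0367, 0.0097], [0.004, 0.0154, 0.0589], [0.0138, 0.0429, 0.1002]]
```

Call:
servo_tool --series '[{"dp": [0,0,0],"angular": [0,0,0]},{"dp": [0,0,0],"angular": [0,0,0]},{"dp": [0,0,0],"angular": [0,0,0]},{"dp": [0,0,0],"angular": [0,0,0]}]' --gripper 0.5

```text
time: 15.7
tool_pos: [0.528, 0.2808, 0.2542]
eef_rot: [-0.0, 0.832, 0.555, -0.0]
ft_force: [0.9, -0.7, 0.2]
grip_width: 0.0222
grip_force: 0.0
```

Run:
```python
from h import *
go([.5282,.2808,.2555],-.395,0)
s=status.sense();im,d=eyes.grab_frame('wrist');cv2.imwrite('pics/w6.png',im[:,:,::-1])
```

```text
15.7 pos [0.528  0.2808 0.2542] q [ 0.08  0.73 -0.94  1.82  0.71  0.97 -1.56] F [ 0.9 -0.7  0.2] gw 0.022205476326325375
dp [ 0.      0.0002 -0.0013] ang [-0.  0.  0.]
```

View pics/w6.png

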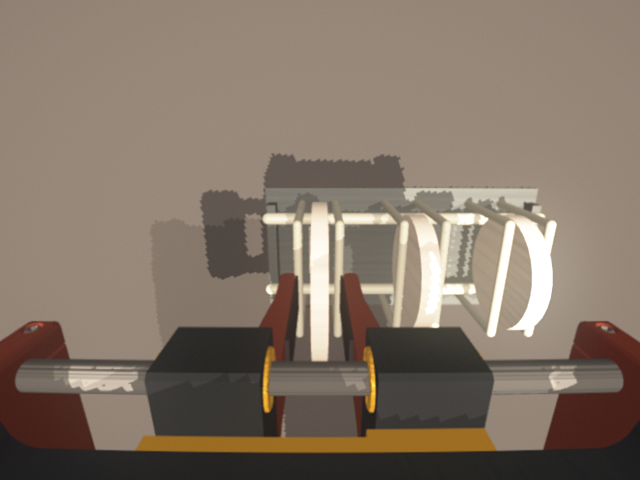

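The blank stands upright at column 319 in the slot between hoops (298, 338), with both fingers clear of it; now retreat straight up.

Call:
servo_tool --series '[{"dp": [0,0,-0.01],"angular": [0,0,0]},{"dp": [0,0,-0.025],"angular": [0,0,0]},{"dp": [0,0,-0.045],"angular": [0,0,0]},{"dp": [0,0,-0.075],"angular": [0,0,0]},{"dp": [0,0,-0.11],"angular": [0,0,0]},{"dp": [0,0,-0.14],"angular": [0,0,0]},{"dp": [0,0,-0.14],"angular": [0,0,0]},{"dp": [0,0,-0.14],"angular": [0,0,0]}]'

```text
time: 16.75
tool_pos: [0.5279, 0.2808, 0.3945]
eef_rot: [0.0, 0.832, 0.555, -0.0]
ft_force: [-0.5, -0.6, 0.0]
grip_width: 0.0221
grip_force: 0.0
```

Run:
```python
from h import *
s=status.sense();print(s['tool_pos'],s['time'])
im,d=eyes.grab_frame('wrist');im2,_=eyes.grab_frame('scene')
cv2.imwrite('pics/f.png',np.hstack([im[::1,:],])[:,:,::-1]);cv2.imwrite('pics/g.png',cv2.resize(im2[250:400,300:540,::-1],None,fx=3,fy=3))
```

```text
[0.52787817 0.28075124 0.39446067] 16.75
```

View pics/g.png

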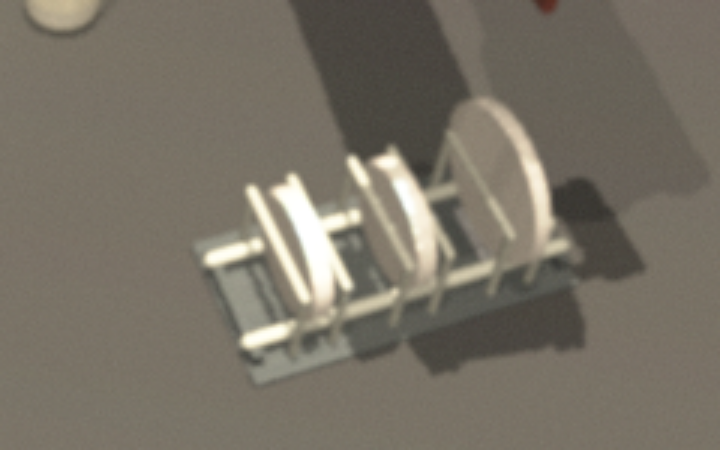

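View pics/f.png

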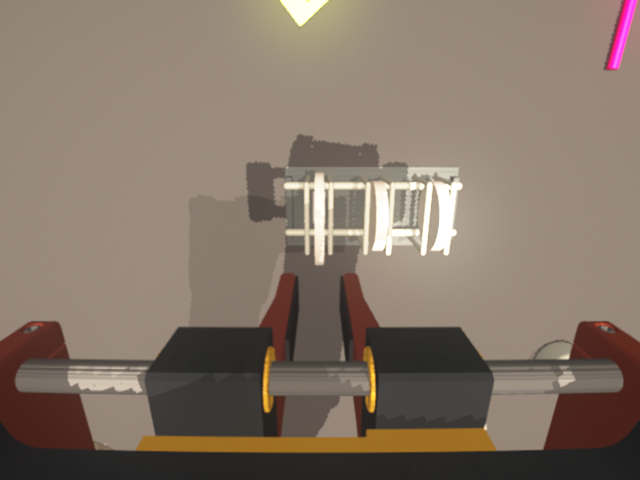

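The blank stands on the rails in the empty slot (wrist picture, about (319,218)). The small discs are in place and the gripper is clear.

```bash
python3 -c "
from rig import arm
print(arm.finish_job())"
```

```text
the job is handed in; nothing more can be done
None
```

The blank was tipped, gripped by its raised edge and stood on both rails in the empty rack slot; the final pictures show it upright with both small discs in place, and I handed the job in at about 17 s (the glue bottle and jar were never approached, but I did not re-measure them).

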